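# Turn the drip hook home and hang the copper plate

### The arm

A 6-joint arm with a two-finger parallel gripper is mounted at the origin on the work surface. World frame = base frame: x ahead of the robot, y to its left, z up, the work surface at z = 0. Lengths are in m, angles in rad, forces in N, time in s.
With the tool pointing down it reaches from about 0.3 to 0.775 m from the base axis. Payload 14.6 kg.
Tool frame: the origin (TCP) lies on the centre line of the jaws, within the pads' length; the fingertips stand ctrl.tcp_to_tips ahead of it and the grasp point (between the pads) lies 2 mm behind it (ctrl.tcp_to_tips is the distance from the TCP to the fingertips, in m); z points along the fingers, y is the line along which they close (so a half turn about z gives the same grasp; the last joint's range is limited). The gripper opens to 94 mm and grips with 3 to 60 N. Pads are 16 mm wide; open, the fingers measure 119 mm over their backs; the gripper's body (75 mm by 177 mm) begins 78 mm behind the grasp point.
Start: joints at [1.147, 0.3, 1.521, -0, 1.321, -0.067], TCP at [0.192, 0.515, 0.222] pointing down, gripper open.
Joint ranges: [-3.03, 3.03], [-0.79, 2.21], [0.23, 2.52], [-1.04, 4.18], [0, 3.07], [-2.55, 2.55]. Speed limits (rad/s): [2.22, 2.22, 2.57, 3.14, 3.14, 3.14].

### API

Orientations are given as [roll, pitch, yaw] about the fixed x, y, z axes, in that order (R = Rz(yaw) Ry(pitch) Rx(roll)).
In Python, from station import telemetry, viewer, hand_in, ctrl gives the robot as it stands.
- The arm moves only by the tool step_arm, never from a script. Its argument "plan" is a list of rows, each an object of numbers: "dx", "dy", "dz": the shift along the tool's x, y, z scaled (see below); "rx", "ry", "rz": the turn, a rotation vector about the tool's x, y, z scaled (see below); "claw": the closure, from 0 (fully open) to 1 (shut). In form: [{"dx": .., "dy": .., "dz": .., "rx": .., "ry": .., "rz": .., "claw": ..}, ...]. A call has 1 to 10 rows; each row shifts and turns the commanded pose from where the row before left it, along the tool's axes as they then stand; what a row does not reach is not made up. The controller multiplies each number of a shift by 0.1 m and each number of a turn by 90 degrees. A row lasts 1/10 s, in which the tool goes at most 50 mm and 8.59 degrees, less where a joint would pass 70% of its speed; a pose out of reach is approached as far as the arm can. A call with a number of a shift or a turn outside -1 to 1 is refused whole. A call with a gripper value outside its range is refused whole. The fingers move at their own pace and stop on an object; "grip_force" is the grip in N (left out, the last holds). Time passes only in rows, so rows that do not move let the fingers close. It gives the time, the measured TCP pose, the force, the opening and the grip force at its end, in the units of the state.
- telemetry.get_obs(): the state, without advancing time (a new reading comes with each control period).
- viewer.camera(name): name is "side" or "top" or "wrist"; returns a dict with "img" (480x640x3 uint8, red, green, blue), "z_map" (480x640 float32, m along the optical axis (not along the pixel's ray), 0 where there is no reading), "fx", "fy", "cx", "cy" (pixels), "R" (3x3) and "t" (3): a world point X has camera coordinates R X + t; the wrist camera has in their place "tool_from_camera" (4x4, takes a point from camera to tool coordinates, whose origin is the TCP and whose axes are the flange's). Camera axes: x right, y down, z forward; pixel columns grow to the right and rows downward; lengths in m; the calibration is good to about 2 mm. A picture is of the moment at which its call begins: read the wrist's pose just before it.
- hand_in(): hands the job in; it is judged then, once.
Trained networks look in a picture, given as the dict that the camera call returned (one of the last four; its "shot" number tells which), for a name from the list of things; names that differ only in an ending like _2 or _b are one class to them, and where a whole thing is asked for, a point or a joint stands for the part that bears it (a point fixed in the world has none). Each returns a list of dicts, best first, with "score" (0 to 1); they miss things now and then, are a little off and sometimes report something else, mostly with a low value. They report only what shows in the picture. A call takes as long as a camera call.
- viewer.recognise(target, picture): "rect" ([left, top, right, bottom] in pixels, round what is visible of it).
The state is a dict: "time_s": time; "qpos": joint angles; "joint_vel": joint speeds; "tau": joint torques, N m; "ee_pos": TCP position; "eef_rot": TCP orientation; "force": force on the tool from outside, world axes, zero at the start; "moment": the same for the moment, N m; "grip_width": finger opening in m; "grip_force": force on a finger pad.
Only numpy, scipy, OpenCV 4.12 (cv2) and the standard library are available. Lean on these libraries where they do the work, as an engineer would, in place of code of your own. Each camera call takes 0.05 s, during which the arm holds its last target. There are 200 camera calls.

### The job

The swivel hook on the drip stand has been left facing away from its tray: turn it anticlockwise (seen from above) until its red tail is pressed gently but firmly against the yellow stop, so that it faces out over the tray. Then take the copper plate from the wooden rack and hang it by its hole on the hook, easing it down without force, and leave it hanging still over the tray. Leave the grey plate, bottle, yellow bin and screwdriver where they are.

Things in the scene. Friction and masses are not known exactly. Their poses are not given: they have to be found in the camera images.
- stand: Fixed drip stand: grey foot 215 x 170 x 12 mm, blue open tray (105 x 150 mm, rim 40 mm above the table), steel post of 22 mm diameter. Origin on the table under the post's axis, also the hook's turning axis; z up. The tray lies on the stand's -x side, 24 to 129 mm from the axis; the hook must end up facing roughly along the stand's -x.
- swivel: Turning head of the stand: dark hub (34 mm diameter, top 8 mm above this origin), hook arm and, on the other end, a red tail. Origin on the vertical turning axis at the height of the arm's centre line, 190 mm above the table; x along the arm, z up. It starts within 0.6 rad of the stand's +y and must turn anticlockwise from above by 0.8 to 2.1 rad to its stop. It stays where it is left.
- hook_mid (a point): Point on the arm's centre line 62 mm from the turning axis. The arm is a level round steel bar, 8 mm in diameter. Closed fingertips can push it here from its clockwise side (nothing below is higher than 40 mm). It turns stiffly: friction about 0.12 N m, so about 2 N here.
- hook_tip (a point): Middle of the hook's upturned end: 80 mm from the turning axis, 8 mm above the arm's centre line. Rounded, 8 mm in diameter; its top is 12 mm above the centre line.
- tail_end (a point): End of the red tail, 56 mm from the axis on the far end from the arm. The tail is a bar 12 mm wide and 14 mm high; its side meets the yellow stop pin. Firm means at least 2 N on the pin for 0.3 s; over 20 N is a failure. The pin hardly yields: meet it slowly (about 15 mm/s). A push of F newtons at hook_mid, square to the arm, gives about (0.062 F - 0.12) / 0.042 N on the pin: aim for F of 5 to 8.
- collar: Dark ring, 36 mm diameter, fixed on the post; origin on the axis, 135 mm above the table. On it is clamped the yellow stop: an upright pin, 10 mm diameter, 42 mm from the axis, top 17 mm above the arm's centre line. It is set anywhere within 0.2 rad of where the hook would face exactly along the stand's -x; this setting is not in the pose and must be felt (or seen).
- rack: Fixed wooden rack 70 x 190 x 40 mm with two slots in line along its y axis (centres at y = +45 and -45 mm), each 10 mm wide (x), 62 mm long and 20 mm deep, floor 20 mm above the table; a plate stands upright in each. Origin: centre of its underside.
- copper_plate: Copper plate upright in one of the rack's slots: 8 mm thick (its x), 60 mm wide (its y), 120 mm high (its z), 0.3 to 0.5 kg. Round hole, 26 mm diameter, through along x, centre 82 mm above the lower edge, 38 mm below the top. Origin: middle of the lower edge. Pinch across the thickness from above, fingertips 12 to 18 mm below the top edge, clear of the hole.
- copper_plate_hole (a point): Centre of the copper plate's hole. Hanging, it lies 9 mm below the arm's centre line; held 4 mm above the centre line it passes over the upturned end with 5 mm to spare above and below. In the rack it is 102 mm above the table.
- grey_plate: Grey plastic plate of the same shape in the other slot: leave it. Origin: middle of the lower edge.
- bottle: White bottle with black cap, 56 mm diameter, 125 mm high, loose: leave it. Origin: centre of its underside.
- parts_bin: Open yellow bin 100 x 140 x 50 mm, loose: leave it. Origin: centre of its underside.
- screwdriver: Screwdriver with red handle lying on the table, under 40 mm high: leave it.

How it is judged:
By the outcome, as a careful person would: the job done as asked, in the order asked, and still so for the second after the job is handed in, with the robot touching nothing.
It also fails if it takes over 69 s, if anything falls off the work surface, if the arm or the gripper's body presses on something with over 40 N, if the wrist force passes 120 N, or if a joint passes its speed limit or range.

## Working session

There is one attempt and no reset: what is moved stays moved. The work goes in short steps, Python scripts to look and compute and a tool call to move; the robot and the scene stay as the last step left them, time stands still between calls to the robot, and variables do not carry over. Pictures are saved under pics/ and viewed, at most 10 in all, crops included, and the job is handed in when it is done.

Besides the shell and the picture viewer there is one more tool, called after "Emit:" in YAML: its name, and indented under it one key for each argument. step_arm: Moves the arm, as the interface text tells. Shifts and turns lie within -1 to 1; 1 stands for 0.1 m of shift or 90 degrees of turn. Its arguments: {"type":"object","properties":{"plan":{"type":"array"},"grip_force":{"type":"number"}},"required":["plan"]}

```bash
ls; mkdir -p pics; cat > h.py <<'E'
import numpy as np, cv2
from station import telemetry, viewer, ctrl
def shot(n):
    return viewer.camera(n)
def cloud(p):
    z=p["z_map"]; v,u=np.mgrid[:480,:640]
    X=np.stack([(u-p["cx"])/p["fx"]*z,(v-p["cy"])/p["fy"]*z,z],-1)
    return (X-p["t"])@np.asarray(p["R"])   # R^T (X-t)
def proj(p,X):
    c=np.asarray(p["R"])@np.asarray(X)+p["t"]; return p["fx"]*c[0]/c[2]+p["cx"],p["fy"]*c[1]/c[2]+p["cy"]
def save(n,img): cv2.imwrite("pics/"+n+".png",img[...,::-1])
E
python3 - <<'E'
from h import *
import pickle
o=telemetry.get_obs(); print({k:np.round(v,3) for k,v in o.items()}, ctrl.tcp_to_tips)
for n in("top","side"):
    p=shot(n); save(n+"0",p["img"]); pickle.dump(p,open(n+".pkl","wb"))
    print(n,p["fx"],np.round(p["R"],3).tolist(),np.round(p["t"],3))
    P=cloud(p)
    for t in["stand","swivel","hook_mid","hook_tip","tail_end","collar","rack","copper_plate","copper_plate_hole","grey_plate","bottle","parts_bin","screwdriver"]:
        r=viewer.recognise(t,p)
        for d in r[:2]:
            l,a,b,e=d["rect"]; u,v=int((l+b)/2),int((a+e)/2)
            print(t,round(d["score"],2),np.round(d["rect"]),np.round(P[min(v,479),min(u,639)],3))
E
```

```text
pics
{'time_s': np.float64(0.0), 'qpos': array([ 1.147,  0.3  ,  1.522, -0.   ,  1.321, -0.067]), 'joint_vel': array([ 0.002,  0.002, -0.   ,  0.001, -0.001,  0.   ]), 'tau': array([-2.0000e-03, -5.3180e+01, -3.5273e+01,  7.1000e-02,  2.4000e-02,
       -0.0000e+00]), 'ee_pos': array([0.192, 0.515, 0.222]), 'eef_rot': array([-3.14 , -0.   ,  2.785]), 'force': array([-0.399,  0.887,  0.419]), 'moment': array([-0.018, -0.002, -0.013]), 'grip_force': np.float64(0.0), 'grip_width': np.float64(0.094)} 0.017
top 474.0706985517168 [[0.006, -0.999, 0.031], [-0.998, -0.008, -0.058], [0.058, -0.031, -0.998]] [0.005 0.608 0.998]
stand 0.92 [213. 201. 323. 319.] [0.55  0.115 0.017]
stand 0.65 [213. 229. 290. 245.] [0.59  0.132 0.198]
swivel 0.81 [212. 229. 290. 248.] [0.588 0.134 0.191]
hook_mid 0.95 [209. 228. 291. 248.] [0.59  0.134 0.194]
hook_tip 0.75 [212. 227. 291. 246.] [0.592 0.132 0.197]
hook_tip 0.28 [479. 288. 530. 299.] [ 0.49  -0.34   0.139]
tail_end 0.92 [212. 227. 291. 246.] [0.592 0.132 0.197]
tail_end 0.4 [479. 285. 527. 299.] [ 0.489 -0.36   0.09 ]
collar 0.7 [244. 214. 273. 25
[... 982 characters left out ...]
 0.64 [280. 184. 310. 219.] [0.59  0.109 0.198]
collar 0.85 [290. 189. 310. 227.] [0.596 0.088 0.193]
rack 0.74 [288. 352. 341. 444.] [ 0.485 -0.348  0.059]
rack 0.51 [302. 327. 312. 384.] [ 0.49  -0.288  0.113]
copper_plate 0.61 [300. 328. 313. 384.] [ 0.496 -0.264  0.087]
copper_plate_hole 0.57 [301. 326. 313. 385.] [ 0.49  -0.288  0.113]
grey_plate 0.62 [311. 361. 323. 419.] [ 0.483 -0.37   0.11 ]
bottle 0.89 [374. 258. 399. 308.] [ 0.742 -0.098  0.075]
parts_bin 0.64 [366. 306. 427. 374.] [ 0.72  -0.213  0.007]
parts_bin 0.15 [302. 327. 312. 385.] [ 0.496 -0.264  0.087]
screwdriver 0.69 [259. 198. 273. 236.] [0.565 0.316 0.023]
screwdriver 0.4 [372. 255. 398. 306.] [ 0.74  -0.095  0.079]
```

```bash
python3 - <<'E'
from h import *
import pickle
p=pickle.load(open("top.pkl","rb")); 
a=cv2.resize(p["img"][180:340,190:350],(560,560),interpolation=cv2.INTER_CUBIC)
q=pickle.load(open("side.pkl","rb"))
b=cv2.resize(q["img"][170:310,225:345],(480,560),interpolation=cv2.INTER_CUBIC)
save("c1",cv2.resize(np.hstack([a,b]),(800,431)))
P=cloud(p)
def box(m,name):
    pts=P[m]; xy=pts[:,:2].astype(np.float32); print(name,m.sum(),np.round(cv2.minAreaRect(xy),3) if 0 else cv2.minAreaRect(xy), pts.mean(0).round(4))
img=p["img"].astype(int); h=cv2.cvtColor(p["img"],cv2.COLOR_RGB2HSV)
V,U=np.mgrid[:480,:640]
reg=lambda l,t,r,b:(U>=l)&(U<=r)&(V>=t)&(V<=b)
z=P[...,2]
box(reg(425,275,483,305)&(z>.125)&(z<.155),"copper top")
box(reg(483,275,535,305)&(z>.125)&(z<.155),"grey top")
box(reg(410,260,520,320)&(z>.032)&(z<.05),"rack top")
box(reg(200,190,330,330)&(z>.007)&(z<.02),"foot")
box(reg(200,190,330,330)&(z>.03)&(z<.05),"rim")
box(reg(205,200,300,260)&(z>.175)&(z<.215),"swivel")
m=reg(205,200,300,260)&(z>.175)&(z<.225)
red=m&((h[...,0]<8)|(h[...,0]>172))&(h[...,1]>120); box(red,"tail")
yel=reg(205,190,330,330)&(h[...,0]>18)&(h[...,0]<35)&(h[...,1]>120); box(yel,"pin")
print(P[yel].round(3).tolist())
E
```

```text
copper top 149 ((0.49441245198249817, -0.2633567750453949), (0.06021495908498764, 0.008063043467700481), 84.70433807373047) [ 0.4947 -0.2616  0.1387]
grey top 150 ((0.4860837459564209, -0.35290446877479553), (0.06141968443989754, 0.008037845604121685), 84.77450561523438) [ 0.4864 -0.351   0.1388]
rack top 2599 ((0.4900287985801697, -0.307888925075531), (0.1918518990278244, 0.06994764506816864), 84.65750122070312) [ 0.4906 -0.3045  0.0395]
foot 6569 ((0.546993613243103, 0.14065001904964447), (0.2209438979625702, 0.23569093644618988), 13.598864555358887) [0.5561 0.1073 0.0139]
rim 524 ((0.5228751301765442, 0.10126137733459473), (0.12091990560293198, 0.15032386779785156), 13.66865348815918) [0.5135 0.1035 0.0394]
swivel 669 ((0.6002140045166016, 0.1298936903476715), (0.1364247351884842, 0.05500474572181702), 89.20693969726562) [0.5902 0.1218 0.1956]
tail 137 ((0.5951681137084961, 0.08063781261444092), (0.011275281198322773, 0.03843257203698158), 9.620773315429688) [0.5949 0.0812 0.193 ]
pin 97 ((0.5917180180549622, 0.10467971861362457), (0.15388521552085876, 0.016864432021975517), 50.38
[... 1525 characters left out ...]
16], [0.625, 0.14, 0.01], [0.612, 0.138, 0.162], [0.612, 0.136, 0.163], [0.612, 0.134, 0.164], [0.612, 0.132, 0.16], [0.612, 0.13, 0.164], [0.612, 0.129, 0.162], [0.612, 0.127, 0.159], [0.612, 0.125, 0.16], [0.61, 0.136, 0.163], [0.61, 0.134, 0.162], [0.61, 0.132, 0.162], [0.61, 0.13, 0.162], [0.61, 0.128, 0.163], [0.61, 0.127, 0.162], [0.61, 0.125, 0.162], [0.611, 0.124, 0.153], [0.608, 0.134, 0.161], [0.608, 0.132, 0.16], [0.608, 0.13, 0.163], [0.608, 0.129, 0.162], [0.608, 0.127, 0.162], [0.608, 0.125, 0.162], [0.607, 0.134, 0.159], [0.606, 0.132, 0.165], [0.606, 0.13, 0.164], [0.607, 0.129, 0.159], [0.583, 0.101, 0.162], [0.581, 0.103, 0.163], [0.581, 0.101, 0.16], [0.579, 0.103, 0.159]]
```

View pics/c1.png

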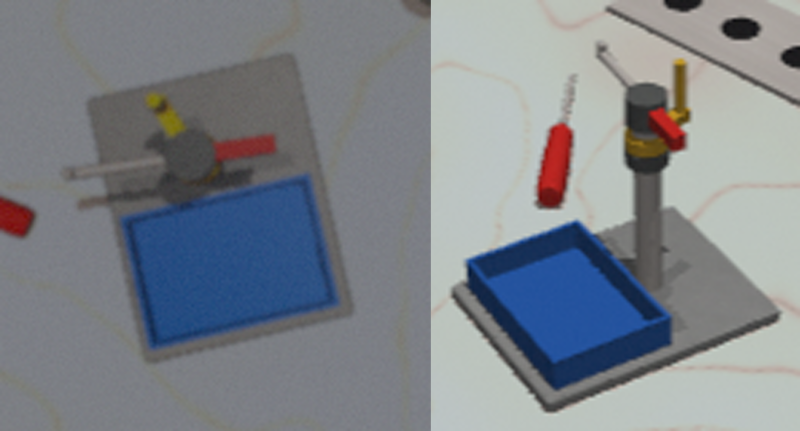

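View pics/top0.png

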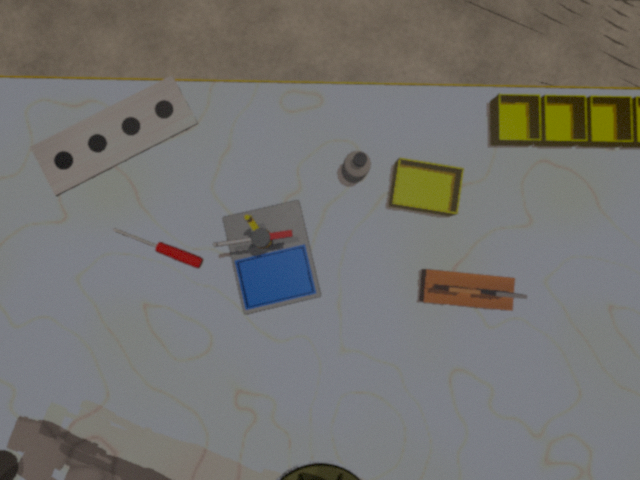

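Top crop: the hook points left (+y) at crop (70,173), hub is at (188,155), the red tail points right, the pin is at (155,100), and the tray lies below (−x). In the full view the copper plate is the left one in the rack, around px (457,290). Next I'll refine the axis and angles.

```bash
python3 - <<'E'
from h import *
import pickle
for n,(l,t,r,b) in {"top":(200,190,330,330),"side":(225,165,345,310)}.items():
    p=pickle.load(open(n+".pkl","rb")); P=cloud(p); z=P[...,2]
    h=cv2.cvtColor(p["img"],cv2.COLOR_RGB2HSV).astype(int); V,U=np.mgrid[:480,:640]
    reg=(U>=l)&(U<=r)&(V>=t)&(V<=b); H,S,W=h[...,0],h[...,1],h[...,2]
    def rep(m,name):
        q=P[m]; 
        if len(q)>3: print(n,name,len(q),"rect",[np.round(x,4).tolist() for x in cv2.minAreaRect(q[:,:2].astype(np.float32))],"circ",np.round(cv2.minEnclosingCircle(q[:,:2].astype(np.float32))[0],4),"mean",q.mean(0).round(4),"z",np.percentile(q[:,2],[5,95]).round(3))
    near=np.hypot(P[...,0]-.592,P[...,1]-.122)
    rep(reg&(z>.030)&(z<.046)&(H>95)&(H<125)&(S>120),"rim")
    red=((H<8)|(H>172))&(S>120)
    rep(reg&red&(z>.18)&(near<.07),"tail")
    rep(reg&(H>18)&(H<35)&(S>110)&(z>.175)&(z<.215),"pin")
    hub=reg&(z>.194)&(z<.204)&(near<.024)&(S<90); rep(hub,"hub")
    arm=reg&(z>.18)&(z<.21)&(P[...,1]>.148)&(np.abs(P[...,0]-.585)<.03)&~((H>18)&(H<35)&(S>110)); rep(arm,"arm")
    q=P[arm][:,:2]; 
    if len(q)>5: vx=cv2.fitLine(q.astype(np.float32),cv2.DIST_HUBER,0,.01,.01).ravel(); print(vx.round(4), "ymax",q[:,1].max())
E
```

```text
top rim 391 rect [[0.516, 0.0987], [0.1035, 0.1485], 13.6513] circ [0.5159 0.0992] mean [0.5176 0.0992 0.0393] z [0.033 0.043]
top tail 137 rect [[0.5952, 0.0806], [0.0113, 0.0384], 9.6208] circ [0.5933 0.0803] mean [0.5949 0.0812 0.193 ] z [0.191 0.195]
top pin 27 rect [[0.6146, 0.1352], [0.0292, 0.0074], 21.0368] circ [0.615  0.1341] mean [0.6234 0.1381 0.2026] z [0.189 0.208]
top hub 300 rect [[0.5868, 0.1193], [0.0322, 0.0398], 41.0031] circ [0.5892 0.1221] mean [0.5891 0.1173 0.1979] z [0.195 0.2  ]
top arm 133 rect [[0.5803, 0.1736], [0.0081, 0.0507], 8.9217] circ [0.5783 0.1733] mean [0.5799 0.1739 0.1943] z [0.191 0.201]
[ 0.1601 -0.9871  0.5799  0.1739] ymax 0.19845700409720496
side rim 574 rect [[0.5164, 0.0934], [0.1081, 0.1587], 13.5477] circ [0.5182 0.0934] mean [0.5159 0.0903 0.0366] z [0.031 0.042]
side tail 85 rect [[0.5961, 0.0791], [0.0145, 0.0497], 7.1539] circ [0.594  0.0788] mean [0.5947 0.0755 0.1901] z [0.183 0.195]
side pin 34 rect [[0.6191, 0.1232], [0.0467, 0.0082], 65.3118] circ [0.6172 0.1241] mean [0.6238 0.1321 0.1936] z [0.18  0.207]
side hub 96 rect [[0.5925, 0.1196], [0.0423, 0.0324], 78.9461] circ [0.592  0.1217] mean [0.5905 0.1142 0.1974] z [0.195 0.201]
side arm 51 rect [[0.5804, 0.1737], [0.0091, 0.0497], 9.3182] circ [0.5806 0.1737] mean [0.58   0.1748 0.1938] z [0.188 0.2  ]
[ 0.1427 -0.9898  0.5793  0.1781] ymax 0.19818986270953126
```

Axis is about (0.589, 0.117) and the hook is at 98.9°. The pin is at 32°, so the expected stop is near 197°. First move: raise, go over to the hook's +x side with the gripper closed, then yaw.

Emit:
step_arm:
  plan:
    - {"dx": -0.357,"dy": -0.121,"dz": -0.1,"claw": 1}
    - {"dx": -0.357,"dy": -0.121,"dz": -0.1,"claw": 1}
    - {"dx": -0.357,"dy": -0.121,"dz": -0.1,"claw": 1}
    - {"dx": -0.357,"dy": -0.121,"claw": 1}
    - {"dx": -0.357,"dy": -0.121,"claw": 1}
    - {"dx": -0.357,"dy": -0.121,"claw": 1}
    - {"dx": -0.357,"dy": -0.121,"claw": 1}
    - {"dx": -0.357,"dy": -0.121,"claw": 1}
    - {"dx": -0.357,"dy": -0.121,"claw": 1}
    - {"dx": -0.357,"dy": -0.121,"claw": 1}
  grip_force: 20

```text
$.plan[0]: bad value
```

Emit:
step_arm:
  plan:
    - {"dx": -0.357,"dy": -0.121,"claw": 1}
    - {"dx": -0.357,"dy": -0.121,"claw": 1}
    - {"dx": -0.357,"dy": -0.121,"claw": 1}
    - {"dx": -0.357,"dy": -0.121,"claw": 1}
    - {"rz": 0.093,"claw": 1}
    - {"rz": 0.093,"claw": 1}
    - {"rz": 0.093,"claw": 1}
    - {"rz": 0.093,"claw": 1}
    - {"rz": 0.093,"claw": 1}
    - {"rz": 0.093,"claw": 1}

```text
$.plan[0]: bad value
```

Emit:
step_arm:
  plan:
    - {"rz": 0.093,"claw": 1}
    - {"rz": 0.093,"claw": 1}
    - {"rz": 0.093,"claw": 1}
    - {"rz": 0.093,"claw": 1}
    - {"rz": 0.093,"claw": 1}
    - {"rz": 0.093,"claw": 1}
    - {"rz": 0.093,"claw": 1}
    - {"rz": 0.093,"claw": 1}
    - {"rz": 0.093,"claw": 1}
    - {"rz": 0.093,"claw": 1}

```text
$.plan[0]: bad value
```

Emit:
step_arm:
  plan:
    - {"rz": 0.093,"claw": 1}
    - {"rz": 0.093,"claw": 1}
    - {"claw": 1}
    - {"claw": 1}

```text
$.plan[0]: bad value
```

Emit:
step_arm:
  plan:
    - {"dx": -0.357,"dy": -0.121,"dz": -0.1,"rx": 0,"ry": 0,"rz": 0,"claw": 1}
    - {"dx": -0.357,"dy": -0.121,"dz": -0.1,"rx": 0,"ry": 0,"rz": 0,"claw": 1}
    - {"dx": -0.357,"dy": -0.121,"dz": -0.1,"rx": 0,"ry": 0,"rz": 0,"claw": 1}
    - {"dx": -0.357,"dy": -0.121,"dz": 0,"rx": 0,"ry": 0,"rz": 0,"claw": 1}
    - {"dx": -0.357,"dy": -0.121,"dz": 0,"rx": 0,"ry": 0,"rz": 0,"claw": 1}
    - {"dx": -0.357,"dy": -0.121,"dz": 0,"rx": 0,"ry": 0,"rz": 0,"claw": 1}
    - {"dx": -0.357,"dy": -0.121,"dz": 0,"rx": 0,"ry": 0,"rz": 0,"claw": 1}
    - {"dx": -0.357,"dy": -0.121,"dz": 0,"rx": 0,"ry": 0,"rz": 0,"claw": 1}
    - {"dx": -0.357,"dy": -0.121,"dz": 0,"rx": 0,"ry": 0,"rz": 0,"claw": 1}
    - {"dx": -0.357,"dy": -0.121,"dz": 0,"rx": 0,"ry": 0,"rz": 0,"claw": 1}
  grip_force: 20

```text
time_s: 2.4
ee_pos: [0.4854, 0.2761, 0.2526]
eef_rot: [3.141, 0.0, 2.785]
force: [0.3, 0.7, 0.7]
grip_width: 0.0174
grip_force: 0.0
```

Emit:
step_arm:
  plan:
    - {"dx": -0.357,"dy": -0.121,"dz": 0,"rx": 0,"ry": 0,"rz": 0,"claw": 1}
    - {"dx": -0.357,"dy": -0.121,"dz": 0,"rx": 0,"ry": 0,"rz": 0,"claw": 1}
    - {"dx": -0.357,"dy": -0.121,"dz": 0,"rx": 0,"ry": 0,"rz": 0,"claw": 1}
    - {"dx": -0.357,"dy": -0.121,"dz": 0,"rx": 0,"ry": 0,"rz": 0,"claw": 1}
    - {"dx": 0,"dy": 0,"dz": 0,"rx": 0,"ry": 0,"rz": 0.093,"claw": 1}
    - {"dx": 0,"dy": 0,"dz": 0,"rx": 0,"ry": 0,"rz": 0.093,"claw": 1}
    - {"dx": 0,"dy": 0,"dz": 0,"rx": 0,"ry": 0,"rz": 0.093,"claw": 1}
    - {"dx": 0,"dy": 0,"dz": 0,"rx": 0,"ry": 0,"rz": 0.093,"claw": 1}
    - {"dx": 0,"dy": 0,"dz": 0,"rx": 0,"ry": 0,"rz": 0.093,"claw": 1}
    - {"dx": 0,"dy": 0,"dz": 0,"rx": 0,"ry": 0,"rz": 0.093,"claw": 1}

```text
time_s: 3.4
ee_pos: [0.6013, 0.1821, 0.2524]
eef_rot: [-3.141, -0.0, 1.902]
force: [-0.3, -0.1, 0.5]
grip_width: 0.0004
grip_force: 0.0
```

Emit:
step_arm:
  plan:
    - {"dx": 0,"dy": 0,"dz": 0,"rx": 0,"ry": 0,"rz": 0.093,"claw": 1}
    - {"dx": 0,"dy": 0,"dz": 0,"rx": 0,"ry": 0,"rz": 0.093,"claw": 1}
    - {"dx": 0,"dy": 0,"dz": 0,"rx": 0,"ry": 0,"rz": 0.093,"claw": 1}
    - {"dx": 0,"dy": 0,"dz": 0,"rx": 0,"ry": 0,"rz": 0.093,"claw": 1}
    - {"dx": 0,"dy": 0,"dz": 0,"rx": 0,"ry": 0,"rz": 0.093,"claw": 1}
    - {"dx": 0,"dy": 0,"dz": 0,"rx": 0,"ry": 0,"rz": 0.093,"claw": 1}
    - {"dx": 0,"dy": 0,"dz": 0,"rx": 0,"ry": 0,"rz": 0.093,"claw": 1}
    - {"dx": 0,"dy": 0,"dz": 0,"rx": 0,"ry": 0,"rz": 0.093,"claw": 1}
    - {"dx": 0,"dy": 0,"dz": 0,"rx": 0,"ry": 0,"rz": 0.093,"claw": 1}
    - {"dx": 0,"dy": 0,"dz": 0,"rx": 0,"ry": 0,"rz": 0.093,"claw": 1}

```text
time_s: 4.4
ee_pos: [0.6013, 0.1821, 0.2524]
eef_rot: [-3.142, 0.0, 0.441]
force: [-0.2, 0.4, -1.1]
grip_width: 0.0004
grip_force: 0.0
```

Emit:
step_arm:
  plan:
    - {"dx": 0,"dy": 0,"dz": 0,"rx": 0,"ry": 0,"rz": 0.093,"claw": 1}
    - {"dx": 0,"dy": 0,"dz": 0,"rx": 0,"ry": 0,"rz": 0.093,"claw": 1}
    - {"dx": 0,"dy": 0,"dz": 0,"rx": 0,"ry": 0,"rz": 0,"claw": 1}

```text
time_s: 4.7
ee_pos: [0.6013, 0.182, 0.2524]
eef_rot: [3.142, 0.0, 0.153]
force: [-0.6, -0.1, 0.0]
grip_width: 0.0004
grip_force: 0.0
```

Emit:
step_arm:
  plan:
    - {"dx": 0,"dy": 0,"dz": 0.183,"rx": 0,"ry": 0,"rz": 0,"claw": 1}
    - {"dx": 0,"dy": 0,"dz": 0.183,"rx": 0,"ry": 0,"rz": 0,"claw": 1}
    - {"dx": 0,"dy": 0,"dz": 0.183,"rx": 0,"ry": 0,"rz": 0,"claw": 1}
    - {"dx": -0.02,"dy": 0,"dz": 0,"rx": 0,"ry": 0,"rz": 0,"claw": 1}
    - {"dx": -0.02,"dy": 0,"dz": 0,"rx": 0,"ry": 0,"rz": 0,"claw": 1}
    - {"dx": -0.02,"dy": 0,"dz": 0,"rx": 0,"ry": 0,"rz": 0,"claw": 1}
    - {"dx": -0.02,"dy": 0,"dz": 0,"rx": 0,"ry": 0,"rz": 0,"claw": 1}
    - {"dx": -0.02,"dy": 0,"dz": 0,"rx": 0,"ry": 0,"rz": 0,"claw": 1}
    - {"dx": -0.02,"dy": 0,"dz": 0,"rx": 0,"ry": 0,"rz": 0,"claw": 1}

```text
time_s: 5.6
ee_pos: [0.5897, 0.1803, 0.1984]
eef_rot: [-3.141, -0.002, 0.156]
force: [3.2, 0.2, 3.7]
grip_width: 0.0006
grip_force: 1.5
```

Emit:
step_arm:
  plan:
    - {"dx": -0.0435,"dy": -0.007,"dz": 0,"rx": 0,"ry": 0,"rz": -0.0444,"claw": 1}
    - {"dx": -0.0435,"dy": -0.007,"dz": 0,"rx": 0,"ry": 0,"rz": -0.0444,"claw": 1}
    - {"dx": -0.0435,"dy": -0.007,"dz": 0,"rx": 0,"ry": 0,"rz": -0.0444,"claw": 1}
    - {"dx": -0.0435,"dy": -0.007,"dz": 0,"rx": 0,"ry": 0,"rz": -0.0444,"claw": 1}
    - {"dx": -0.0435,"dy": -0.007,"dz": 0,"rx": 0,"ry": 0,"rz": -0.0444,"claw": 1}
    - {"dx": -0.0435,"dy": -0.007,"dz": 0,"rx": 0,"ry": 0,"rz": -0.0444,"claw": 1}

```text
time_s: 6.2
ee_pos: [0.5637, 0.1756, 0.198]
eef_rot: [3.141, -0.001, 0.577]
force: [4.6, 0.4, 0.9]
grip_width: 0.0004
grip_force: 1.6
```

Emit:
step_arm:
  plan:
    - {"dx": -0.0435,"dy": -0.007,"dz": 0,"rx": 0,"ry": 0,"rz": -0.0444,"claw": 1}
    - {"dx": -0.0435,"dy": -0.007,"dz": 0,"rx": 0,"ry": 0,"rz": -0.0444,"claw": 1}
    - {"dx": -0.0435,"dy": -0.007,"dz": 0,"rx": 0,"ry": 0,"rz": -0.0444,"claw": 1}
    - {"dx": -0.0435,"dy": -0.007,"dz": 0,"rx": 0,"ry": 0,"rz": -0.0444,"claw": 1}
    - {"dx": -0.0435,"dy": -0.007,"dz": 0,"rx": 0,"ry": 0,"rz": -0.0444,"claw": 1}
    - {"dx": -0.0435,"dy": -0.007,"dz": 0,"rx": 0,"ry": 0,"rz": -0.0444,"claw": 1}
    - {"dx": -0.0435,"dy": -0.007,"dz": 0,"rx": 0,"ry": 0,"rz": -0.0444,"claw": 1}
    - {"dx": -0.0435,"dy": -0.007,"dz": 0,"rx": 0,"ry": 0,"rz": -0.0444,"claw": 1}
    - {"dx": -0.0435,"dy": -0.007,"dz": 0,"rx": 0,"ry": 0,"rz": -0.0444,"claw": 1}
    - {"dx": -0.0435,"dy": -0.007,"dz": 0,"rx": 0,"ry": 0,"rz": -0.0444,"claw": 1}

```text
time_s: 7.2
ee_pos: [0.5313, 0.1471, 0.1979]
eef_rot: [3.141, -0.001, 1.274]
force: [2.8, 2.1, 1.2]
grip_width: 0.0005
grip_force: 1.3
```

Emit:
step_arm:
  plan:
    - {"dx": -0.0435,"dy": -0.007,"dz": 0,"rx": 0,"ry": 0,"rz": -0.0444,"claw": 1}
    - {"dx": -0.0435,"dy": -0.007,"dz": 0,"rx": 0,"ry": 0,"rz": -0.0444,"claw": 1}
    - {"dx": -0.0435,"dy": -0.007,"dz": 0,"rx": 0,"ry": 0,"rz": -0.0444,"claw": 1}
    - {"dx": -0.0435,"dy": -0.007,"dz": 0,"rx": 0,"ry": 0,"rz": -0.0444,"claw": 1}

```text
time_s: 7.6
ee_pos: [0.5248, 0.1307, 0.1978]
eef_rot: [-3.141, -0.001, 1.553]
force: [-0.8, 3.6, 1.0]
grip_width: -0.0002
grip_force: 1.3
```

Emit:
step_arm:
  plan:
    - {"dx": -0.0217,"dy": -0.003,"dz": 0,"rx": 0,"ry": 0,"rz": -0.0222,"claw": 1}
    - {"dx": -0.0217,"dy": -0.003,"dz": 0,"rx": 0,"ry": 0,"rz": -0.0222,"claw": 1}
    - {"dx": -0.0217,"dy": -0.003,"dz": 0,"rx": 0,"ry": 0,"rz": -0.0222,"claw": 1}
    - {"dx": -0.0108,"dy": -0.001,"dz": 0,"rx": 0,"ry": 0,"rz": -0.0111,"claw": 1}
    - {"dx": -0.0108,"dy": -0.001,"dz": 0,"rx": 0,"ry": 0,"rz": -0.0111,"claw": 1}
    - {"dx": -0.0108,"dy": -0.001,"dz": 0,"rx": 0,"ry": 0,"rz": -0.0111,"claw": 1}

```text
time_s: 8.2
ee_pos: [0.5242, 0.1208, 0.1975]
eef_rot: [-3.141, -0.0, 1.708]
force: [-0.5, 1.2, 0.5]
grip_width: 0.0005
grip_force: 1.0
```

Emit:
step_arm:
  plan:
    - {"dx": -0.0108,"dy": -0.001,"dz": 0,"rx": 0,"ry": 0,"rz": -0.0111,"claw": 1}
    - {"dx": -0.0108,"dy": -0.001,"dz": 0,"rx": 0,"ry": 0,"rz": -0.0111,"claw": 1}

```text
time_s: 8.4
ee_pos: [0.5245, 0.1185, 0.1975]
eef_rot: [-3.141, -0.0, 1.743]
force: [-1.0, 2.4, -0.8]
grip_width: 0.0003
grip_force: 1.0
```

Emit:
step_arm:
  plan:
    - {"dx": -0.01,"dy": -0.001,"dz": 0,"rx": 0,"ry": 0,"rz": -0.01,"claw": 1}
    - {"dx": -0.01,"dy": -0.001,"dz": 0,"rx": 0,"ry": 0,"rz": -0.01,"claw": 1}
    - {"dx": -0.01,"dy": -0.001,"dz": 0,"rx": 0,"ry": 0,"rz": -0.01,"claw": 1}

```text
time_s: 8.7
ee_pos: [0.5248, 0.1155, 0.1975]
eef_rot: [-3.141, 0.0, 1.79]
force: [-1.9, 1.6, -0.6]
grip_width: 0.0003
grip_force: 1.0
```

Emit:
step_arm:
  plan:
    - {"dx": -0.01,"dy": -0.001,"dz": 0,"rx": 0,"ry": 0,"rz": -0.01,"claw": 1}
    - {"dx": -0.01,"dy": -0.001,"dz": 0,"rx": 0,"ry": 0,"rz": -0.01,"claw": 1}

```text
time_s: 8.9
ee_pos: [0.5251, 0.1135, 0.1975]
eef_rot: [-3.142, -0.0, 1.822]
force: [-1.8, 2.1, -0.7]
grip_width: 0.0007
grip_force: 1.0
```

Emit:
step_arm:
  plan:
    - {"dx": -0.01,"dy": -0.001,"dz": 0,"rx": 0,"ry": 0,"rz": -0.01,"claw": 1}
    - {"dx": -0.01,"dy": -0.001,"dz": 0,"rx": 0,"ry": 0,"rz": -0.01,"claw": 1}

```text
time_s: 9.1
ee_pos: [0.5254, 0.1115, 0.1975]
eef_rot: [-3.142, -0.0, 1.853]
force: [-2.0, 1.5, -0.6]
grip_width: 0.0007
grip_force: 1.0
```

Emit:
step_arm:
  plan:
    - {"dx": -0.01,"dy": 0,"dz": 0,"rx": 0,"ry": 0,"rz": -0.01,"claw": 1}

```text
time_s: 9.2
ee_pos: [0.5257, 0.1106, 0.1976]
eef_rot: [-3.142, 0.0, 1.869]
force: [-3.1, 0.7, -0.1]
grip_width: 0.0004
grip_force: 1.0
```

Emit:
step_arm:
  plan:
    - {"dx": -0.01,"dy": 0,"dz": 0,"rx": 0,"ry": 0,"rz": -0.01,"claw": 1}

```text
time_s: 9.3
ee_pos: [0.526, 0.1096, 0.1976]
eef_rot: [3.142, 0.0, 1.885]
force: [-3.1, 1.8, 0.2]
grip_width: 0.0003
grip_force: 1.0
```

Emit:
step_arm:
  plan:
    - {"dx": -0.01,"dy": 0,"dz": 0,"rx": 0,"ry": 0,"rz": -0.01,"claw": 1}

```text
time_s: 9.4
ee_pos: [0.5263, 0.1087, 0.1976]
eef_rot: [-3.142, 0.0, 1.9]
force: [-2.0, 1.7, 0.5]
grip_width: 0.0004
grip_force: 1.0
```

Emit:
step_arm:
  plan:
    - {"dx": -0.01,"dy": 0,"dz": 0,"rx": 0,"ry": 0,"rz": -0.01,"claw": 1}

```text
time_s: 9.5
ee_pos: [0.5266, 0.1077, 0.1976]
eef_rot: [3.142, 0.0, 1.916]
force: [-2.1, 0.9, -0.5]
grip_width: 0.0003
grip_force: 1.0
```

Emit:
step_arm:
  plan:
    - {"dx": -0.01,"dy": 0,"dz": 0,"rx": 0,"ry": 0,"rz": -0.01,"claw": 1}

```text
time_s: 9.6
ee_pos: [0.5268, 0.1069, 0.1975]
eef_rot: [-3.141, -0.0, 1.932]
force: [-4.1, 3.8, 0.8]
grip_width: 0.0006
grip_force: 2.5
```

Emit:
step_arm:
  plan:
    - {"dx": -0.01,"dy": 0,"dz": 0,"rx": 0,"ry": 0,"rz": -0.01,"claw": 1}

```text
time_s: 9.7
ee_pos: [0.5269, 0.1063, 0.1975]
eef_rot: [-3.141, -0.001, 1.948]
force: [-6.7, 6.6, 1.7]
grip_width: 0.0003
grip_force: 4.6
```

```bash
python3 - <<'E'
from h import *
p=shot("top"); q=shot("side")
a=cv2.resize(p["img"][180:340,190:350],(560,560),interpolation=cv2.INTER_CUBIC)
b=cv2.resize(q["img"][170:310,225:345],(480,560),interpolation=cv2.INTER_CUBIC)
save("c2",cv2.resize(np.hstack([a,b]),(800,431)))
P=cloud(p);h=cv2.cvtColor(p["img"],cv2.COLOR_RGB2HSV).astype(int);H,S=h[...,0],h[...,1]
m=((H<8)|(H>172))&(S>120)&(np.hypot(P[...,0]-.589,P[...,1]-.117)<.07)&(P[...,2]>.17)
if m.sum()>5:
    x=P[m]; print(m.sum(),x.mean(0), [np.round(k,4) for k in cv2.minAreaRect(x[:,:2].astype(np.float32))], np.degrees(np.arctan2(x.mean(0)[1]-.117,x.mean(0)[0]-.589)))
E
```

```text
50 [0.61933863 0.13783161 0.24581764] [array([0.5897, 0.1401]), array([0.0254, 0.1049]), np.float64(71.062)] 34.474910693787855
```

View pics/c2.png

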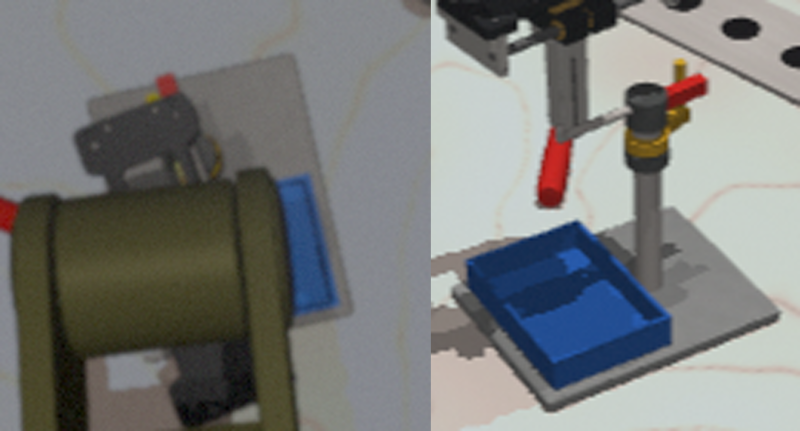

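The tail rests against the yellow pin (side view, crop ≈ (680,95)), and the push of about 8.5 N puts about 10 N on the pin. I'll hold here briefly.

Emit:
step_arm:
  plan:
    - {"dx": 0,"dy": 0,"dz": 0,"rx": 0,"ry": 0,"rz": 0,"claw": 1}
    - {"dx": 0,"dy": 0,"dz": 0,"rx": 0,"ry": 0,"rz": 0,"claw": 1}
    - {"dx": 0,"dy": 0,"dz": 0,"rx": 0,"ry": 0,"rz": 0,"claw": 1}
    - {"dx": 0,"dy": 0,"dz": 0,"rx": 0,"ry": 0,"rz": 0,"claw": 1}

```text
time_s: 10.2
ee_pos: [0.5268, 0.1064, 0.1975]
eef_rot: [-3.141, -0.001, 1.947]
force: [-5.3, 5.2, -0.3]
grip_width: 0.0006
grip_force: 3.3
```

Emit:
step_arm:
  plan:
    - {"dx": 0.05,"dy": 0,"dz": 0,"rx": 0,"ry": 0,"rz": 0,"claw": 1}
    - {"dx": 0.1,"dy": 0,"dz": 0,"rx": 0,"ry": 0,"rz": 0,"claw": 1}
    - {"dx": 0.15,"dy": 0,"dz": 0,"rx": 0,"ry": 0,"rz": 0,"claw": 1}
    - {"dx": 0,"dy": 0,"dz": -0.2,"rx": 0,"ry": 0,"rz": 0,"claw": 1}
    - {"dx": 0,"dy": 0,"dz": -0.3,"rx": 0,"ry": 0,"rz": 0,"claw": 1}
    - {"dx": 0,"dy": 0,"dz": -0.2,"rx": 0,"ry": 0,"rz": 0,"claw": 1}
    - {"dx": 0,"dy": 0,"dz": 0,"rx": 0,"ry": 0,"rz": 0.0747,"claw": 1}
    - {"dx": 0,"dy": 0,"dz": 0,"rx": 0,"ry": 0,"rz": 0.0747,"claw": 1}
    - {"dx": 0,"dy": 0,"dz": 0,"rx": 0,"ry": 0,"rz": 0.0747,"claw": 1}
    - {"dx": 0,"dy": 0,"dz": 0,"rx": 0,"ry": 0,"rz": 0.0747,"claw": 1}

```text
time_s: 11.2
ee_pos: [0.516, 0.1348, 0.2677]
eef_rot: [3.141, -0.0, 1.473]
force: [0.1, -0.1, 0.0]
grip_width: 0.0005
grip_force: 0.0
```

Emit:
step_arm:
  plan:
    - {"dx": -0.398,"dy": 0.0153,"dz": 0,"rx": 0,"ry": 0,"rz": 0,"claw": 0.5}
    - {"dx": -0.398,"dy": 0.0153,"dz": 0,"rx": 0,"ry": 0,"rz": 0,"claw": 0.5}
    - {"dx": -0.398,"dy": 0.0153,"dz": 0,"rx": 0,"ry": 0,"rz": 0,"claw": 0.5}
    - {"dx": -0.398,"dy": 0.0153,"dz": 0,"rx": 0,"ry": 0,"rz": 0,"claw": 0.5}
    - {"dx": -0.398,"dy": 0.0153,"dz": 0,"rx": 0,"ry": 0,"rz": 0,"claw": 0.5}
    - {"dx": -0.398,"dy": 0.0153,"dz": 0,"rx": 0,"ry": 0,"rz": 0,"claw": 0.5}
    - {"dx": -0.398,"dy": 0.0153,"dz": 0,"rx": 0,"ry": 0,"rz": 0,"claw": 0.5}
    - {"dx": -0.398,"dy": 0.0153,"dz": 0,"rx": 0,"ry": 0,"rz": 0,"claw": 0.5}
    - {"dx": -0.398,"dy": 0.0153,"dz": 0,"rx": 0,"ry": 0,"rz": 0,"claw": 0.5}
    - {"dx": -0.398,"dy": 0.0153,"dz": 0,"rx": 0,"ry": 0,"rz": 0,"claw": 0.5}

```text
time_s: 12.2
ee_pos: [0.4942, -0.2646, 0.2677]
eef_rot: [3.141, 0.0, 1.477]
force: [0.4, 0.5, -0.2]
grip_width: 0.0472
grip_force: 0.0
```

```bash
cat > m.py <<'E'
from h import *
from scipy.spatial.transform import Rotation as Rn
p=shot("top"); q=shot("side"); o=telemetry.get_obs(); w=shot("wrist")
print(np.round(o["ee_pos"],4),np.round(o["eef_rot"],4),np.round(o["force"],1),o["time_s"],o["grip_width"])
A=np.array([.589,.117])
for n,c in(("top",p),("side",q)):
    P=cloud(c);h=cv2.cvtColor(c["img"],cv2.COLOR_RGB2HSV).astype(int);H,S=h[...,0],h[...,1];z=P[...,2]
    r=np.hypot(P[...,0]-A[0],P[...,1]-A[1])
    red=((H<8)|(H>172))&(S>120); yel=(H>18)&(H<35)&(S>110)
    t=P[red&(r<.07)&(z>.17)]; a=P[~red&~yel&(r>.022)&(r<.095)&(z>.18)&(z<.21)&(P[...,0]<A[0])]
    for nm,x in(("tail",t),("arm",a)):
        l=cv2.fitLine(x[:,:2].astype(np.float32),cv2.DIST_HUBER,0,.01,.01).ravel()
        print(n,nm,len(x),x.mean(0).round(4),"line ang",np.degrees(np.arctan2(l[1],l[0])).round(1),"from axis",np.degrees(np.arctan2(*(x.mean(0)[:2]-A)[::-1])).round(1),"rmax",np.hypot(*(x[:,:2]-A).T).max().round(4))
P=cloud(p); V,U=np.mgrid[:480,:640]
T=np.eye(4); T[:3,:3]=Rn.from_euler("xyz",o["eef_rot"]).as_matrix(); T[:3,3]=o["ee_pos"]
z=w["z_map"]; X=np.stack([(U-w["cx"])/w["fx"]*z,(V-w["cy"])/w["fy"]*z,z,np.ones_like(z)],-1)@(T@w["tool_from_camera"]).T
Pw=X[...,:3]; m=(z>0)&(Pw[...,2]>.125)&(Pw[...,2]<.155)&(np.abs(Pw[...,0]-.4944)<.03)&(np.abs(Pw[...,1]+.2634)<.04)
if m.sum()>10:
    x=Pw[m]; print("wrist plate top",m.sum(),[np.round(k,4) for k in cv2.minAreaRect(x[:,:2].astype(np.float32))],np.percentile(x[:,2],[5,50,95]).round(4))
save("w1",w["img"]); save("c3",np.hstack([cv2.resize(p["img"][200:300,200:300],(400,400),interpolation=cv2.INTER_CUBIC),cv2.resize(q["img"][160:260,240:340],(400,400),interpolation=cv2.INTER_CUBIC)]))
E
python3 m.py
```

```text
[ 0.4938 -0.2666  0.2671] [-3.1412e+00  6.0000e-04  1.4737e+00] [-0.6  1.5  0.1] 12.3 0.04703148645310991
top tail 133 [0.6237 0.1273 0.1927] line ang 18.3 from axis 16.6 rmax 0.0554
top arm 167 [0.5394 0.0993 0.1939] line ang 19.3 from axis -160.4 rmax 0.0834Traceback (most recent call last):
  File "m.py", line 12, in <module>
    l=cv2.fitLine(x[:,:2].astype(np.float32),cv2.DIST_HUBER,0,.01,.01).ravel()
      ~~~~~~~~~~~^^^^^^^^^^^^^^^^^^^^^^^^^^^^^^^^^^^^^^^^^^^^^^^^^^^^^
cv2.error: OpenCV(4.12.0) /io/opencv/modules/imgproc/src/linefit.cpp:50: error: (-215:Assertion failed) count > 0 in function 'fitLine2D_wods'
```

```bash
sed -i 's/^    for nm,x in(("tail",t),("arm",a)):/&\n        if len(x)<9: continue/' m.py; python3 m.py
```

```text
[ 0.4944 -0.2628  0.2675] [-3.1415e+00 -2.0000e-04  1.4772e+00] [ 0.5 -0.2  1.1] 12.45 0.04678186097542601
top tail 131 [0.6235 0.1274 0.193 ] line ang 17.2 from axis 16.7 rmax 0.055
top arm 168 [0.5396 0.0994 0.1939] line ang 19.2 from axis -160.4 rmax 0.0834
side arm 55 [0.5273 0.0888 0.1931] line ang 25.2 from axis -155.5 rmax 0.0854
wrist plate top 707 [array([ 0.4959, -0.2657]), array([0.0601, 0.0078]), np.float64(84.7047)] [0.1382 0.1397 0.1409]
```

View pics/w1.png

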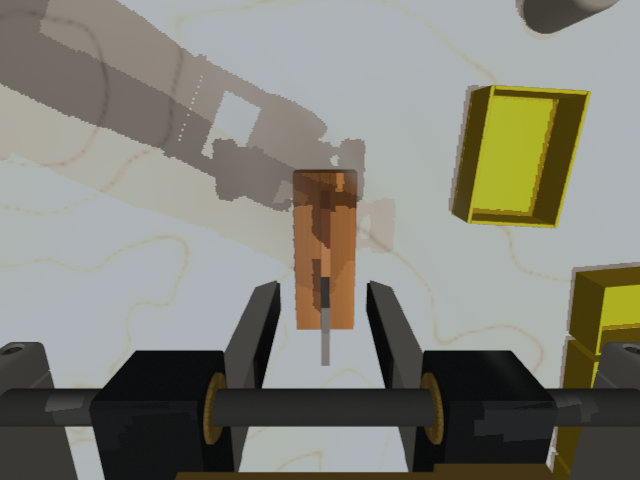

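The wrist view has the copper plate at px (325,240) on the far side and the grey one at (325,340) on the near side. The measured plate centre is (0.495, −0.265), so I'll descend and grasp.

Emit:
step_arm:
  plan:
    - {"dx": 0,"dy": 0.01,"dz": 0.28,"rx": 0,"ry": 0,"rz": 0,"claw": 0.5}
    - {"dx": 0,"dy": 0,"dz": 0.28,"rx": 0,"ry": 0,"rz": 0,"claw": 0.5}
    - {"dx": 0,"dy": 0,"dz": 0.28,"rx": 0,"ry": 0,"rz": 0,"claw": 0.5}
    - {"dx": 0,"dy": 0,"dz": 0.2,"rx": 0,"ry": 0,"rz": 0,"claw": 0.5}
    - {"dx": 0,"dy": 0,"dz": 0.12,"rx": 0,"ry": 0,"rz": 0,"claw": 0.5}
    - {"dx": 0,"dy": 0,"dz": 0.075,"rx": 0,"ry": 0,"rz": 0,"claw": 0.5}
    - {"dx": 0,"dy": 0,"dz": 0,"rx": 0,"ry": 0,"rz": 0,"claw": 0.6}
    - {"dx": 0,"dy": 0,"dz": 0,"rx": 0,"ry": 0,"rz": 0,"claw": 0.7}
    - {"dx": 0,"dy": 0,"dz": 0,"rx": 0,"ry": 0,"rz": 0,"claw": 0.8}
    - {"dx": 0,"dy": 0,"dz": 0,"rx": 0,"ry": 0,"rz": 0,"claw": 1}
  grip_force: 30

```text
time_s: 13.5
ee_pos: [0.4953, -0.2641, 0.1447]
eef_rot: [3.141, 0.0, 1.477]
force: [0.8, -0.1, 0.2]
grip_width: 0.0183
grip_force: 0.0
```

Emit:
step_arm:
  plan:
    - {"dx": 0,"dy": 0,"dz": 0,"rx": 0,"ry": 0,"rz": 0,"claw": 1}
    - {"dx": 0,"dy": 0,"dz": 0,"rx": 0,"ry": 0,"rz": 0,"claw": 1}
    - {"dx": 0,"dy": 0,"dz": 0,"rx": 0,"ry": 0,"rz": 0,"claw": 1}

```text
time_s: 13.8
ee_pos: [0.4953, -0.264, 0.1444]
eef_rot: [3.141, 0.0, 1.477]
force: [0.2, 0.3, 2.9]
grip_width: 0.0079
grip_force: 30.0
```

Emit:
step_arm:
  plan:
    - {"dx": 0,"dy": 0,"dz": -0.05,"rx": 0,"ry": 0,"rz": 0,"claw": 1}
    - {"dx": 0,"dy": 0,"dz": -0.1,"rx": 0,"ry": 0,"rz": 0,"claw": 1}
    - {"dx": 0,"dy": 0,"dz": -0.15,"rx": 0,"ry": 0,"rz": 0,"claw": 1}
    - {"dx": 0,"dy": 0,"dz": -0.25,"rx": 0,"ry": 0,"rz": 0,"claw": 1}
    - {"dx": 0,"dy": 0,"dz": -0.25,"rx": 0,"ry": 0,"rz": 0,"claw": 1}
    - {"dx": 0,"dy": 0,"dz": -0.25,"rx": 0,"ry": 0,"rz": 0,"claw": 1}
    - {"dx": 0,"dy": 0,"dz": -0.15,"rx": 0,"ry": 0,"rz": 0,"claw": 1}
    - {"dx": 0,"dy": 0,"dz": -0.1,"rx": 0,"ry": 0,"rz": 0,"claw": 1}

```text
time_s: 14.6
ee_pos: [0.4951, -0.264, 0.2758]
eef_rot: [3.14, 0.001, 1.477]
force: [-0.6, -0.1, -4.0]
grip_width: 0.0076
grip_force: 30.0
```

Emit:
step_arm:
  plan:
    - {"dx": 0.17,"dy": -0.0235,"dz": 0,"rx": 0,"ry": 0,"rz": 0,"claw": 1}
    - {"dx": 0.34,"dy": -0.047,"dz": 0,"rx": 0,"ry": 0,"rz": 0,"claw": 1}
    - {"dx": 0.34,"dy": -0.047,"dz": 0,"rx": 0,"ry": 0,"rz": 0,"claw": 1}
    - {"dx": 0.34,"dy": -0.047,"dz": 0,"rx": 0,"ry": 0,"rz": 0,"claw": 1}
    - {"dx": 0.34,"dy": -0.047,"dz": 0,"rx": 0,"ry": 0,"rz": 0,"claw": 1}
    - {"dx": 0.34,"dy": -0.047,"dz": 0,"rx": 0,"ry": 0,"rz": 0,"claw": 1}
    - {"dx": 0.34,"dy": -0.047,"dz": 0,"rx": 0,"ry": 0,"rz": 0,"claw": 1}
    - {"dx": 0.34,"dy": -0.047,"dz": 0,"rx": 0,"ry": 0,"rz": 0,"claw": 1}
    - {"dx": 0.34,"dy": -0.047,"dz": 0,"rx": 0,"ry": 0,"rz": 0,"claw": 1}
    - {"dx": 0.34,"dy": -0.047,"dz": 0,"rx": 0,"ry": 0,"rz": 0,"claw": 1}

```text
time_s: 15.6
ee_pos: [0.4799, 0.0638, 0.2735]
eef_rot: [-3.14, 0.0, 1.477]
force: [0.6, 0.4, -2.5]
grip_width: 0.0077
grip_force: 30.0
```

Emit:
step_arm:
  plan:
    - {"dx": 0.17,"dy": -0.0235,"dz": 0,"rx": 0,"ry": 0,"rz": 0,"claw": 1}
    - {"dx": 0,"dy": 0,"dz": 0,"rx": 0,"ry": 0,"rz": -0.0678,"claw": 1}
    - {"dx": 0,"dy": 0,"dz": 0,"rx": 0,"ry": 0,"rz": -0.0678,"claw": 1}
    - {"dx": 0,"dy": 0,"dz": 0,"rx": 0,"ry": 0,"rz": -0.0678,"claw": 1}
    - {"dx": 0,"dy": 0,"dz": 0,"rx": 0,"ry": 0,"rz": -0.0678,"claw": 1}
    - {"dx": 0,"dy": 0,"dz": 0,"rx": 0,"ry": 0,"rz": 0,"claw": 1}
    - {"dx": 0,"dy": 0,"dz": 0,"rx": 0,"ry": 0,"rz": 0,"claw": 1}

```text
time_s: 16.3
ee_pos: [0.4798, 0.0793, 0.2736]
eef_rot: [-3.141, -0.0, 1.9]
force: [0.5, 0.1, -2.5]
grip_width: 0.0074
grip_force: 30.0
```

Emit:
step_arm:
  plan:
    - {"dx": 0,"dy": 0,"dz": 0.15,"rx": 0,"ry": 0,"rz": 0,"claw": 1}
    - {"dx": 0,"dy": 0,"dz": 0.15,"rx": 0,"ry": 0,"rz": 0,"claw": 1}
    - {"dx": 0,"dy": 0,"dz": 0.072,"rx": 0,"ry": 0,"rz": 0,"claw": 1}
    - {"dx": 0,"dy": 0,"dz": 0,"rx": 0,"ry": 0,"rz": 0,"claw": 1}
    - {"dx": 0,"dy": 0,"dz": 0,"rx": 0,"ry": 0,"rz": 0,"claw": 1}

```text
time_s: 16.8
ee_pos: [0.4804, 0.0791, 0.2374]
eef_rot: [3.141, 0.0, 1.902]
force: [-0.7, -0.3, -3.4]
grip_width: 0.0077
grip_force: 30.0
```

```bash
cat > v.py <<'E'
import sys
from h import *
o=telemetry.get_obs(); p=shot("side"); t=shot("top")
print(np.round(o["ee_pos"],4),np.round(o["eef_rot"],4),np.round(o["force"],1),o["time_s"])
P=cloud(p); h=cv2.cvtColor(p["img"],cv2.COLOR_RGB2HSV).astype(int)
rc=lambda n:[ (round(d["score"],2),np.round(d["rect"],1)) for d in viewer.recognise(n,p)[:2]]
print(rc("copper_plate"),rc("copper_plate_hole"),rc("hook_tip"))
e=o["ee_pos"]; print("pred hole px",np.round(proj(p,[e[0],e[1],e[2]-.0424]),1),"tip px",np.round(proj(p,[.589-.9455*.08,.1163-.3256*.08,.198]),1))
cu=(h[...,0]<20)&(h[...,1]>70)&(np.hypot(P[...,0]-e[0],P[...,1]-e[1])<.05)&(P[...,2]>.08)&(P[...,2]<.24)
x=P[cu]; print(cu.sum(), x.mean(0).round(4), x.min(0).round(4), x.max(0).round(4))
save(sys.argv[1],np.hstack([cv2.resize(p["img"][160:300,220:360],(560,560),interpolation=cv2.INTER_CUBIC),cv2.resize(t["img"][200:340,230:290],(240,560))]))
E
python3 v.py c4
```

```text
[0.4804 0.0791 0.2374] [3.1411e+00 1.0000e-04 1.9019e+00] [-0.7 -0.3 -3.4] 16.8
[(0.65, array([242.1, 204.1, 262.7, 253.2]))] [(0.86, array([244.6, 206.2, 262.4, 252.1])), (0.64, array([313.3, 360.5, 324.1, 420.4]))] [(0.69, array([264.9, 194. , 315.4, 215. ]))]
pred hole px [252.7 217.1] tip px [265.4 210.9]
629 [0.4814 0.0688 0.1719] [0.4678 0.0412 0.1107] [0.5198 0.1047 0.2374]
```

View pics/c4.png

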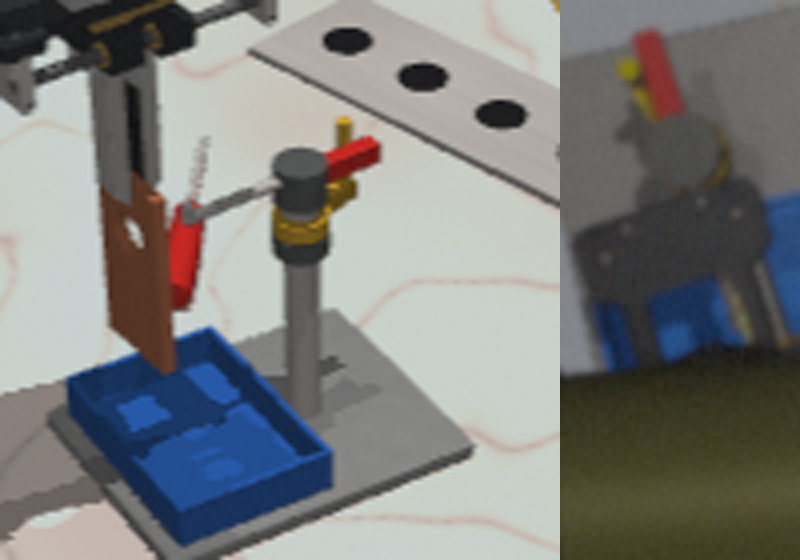

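The hole is at crop (134,232) and the hook tip at (190,212), both close to their predicted pixels, and the tail is still at the pin. I'll slide in along the arm slowly.

Emit:
step_arm:
  plan:
    - {"dx": 0,"dy": 0.03,"dz": 0,"rx": 0,"ry": 0,"rz": 0,"claw": 1}
    - {"dx": 0,"dy": 0.03,"dz": 0,"rx": 0,"ry": 0,"rz": 0,"claw": 1}
    - {"dx": 0,"dy": 0.03,"dz": 0,"rx": 0,"ry": 0,"rz": 0,"claw": 1}
    - {"dx": 0,"dy": 0.03,"dz": 0,"rx": 0,"ry": 0,"rz": 0,"claw": 1}
    - {"dx": 0,"dy": 0.03,"dz": 0,"rx": 0,"ry": 0,"rz": 0,"claw": 1}
    - {"dx": 0,"dy": 0.03,"dz": 0,"rx": 0,"ry": 0,"rz": 0,"claw": 1}
    - {"dx": 0,"dy": 0.03,"dz": 0,"rx": 0,"ry": 0,"rz": 0,"claw": 1}
    - {"dx": 0,"dy": 0.02,"dz": 0,"rx": 0,"ry": 0,"rz": 0,"claw": 1}

```text
time_s: 17.85
ee_pos: [0.5022, 0.0866, 0.2368]
eef_rot: [-3.141, -0.0, 1.903]
force: [-0.2, 0.2, -3.8]
grip_width: 0.0074
grip_force: 30.0
```

```bash
python3 v.py c5
```

```text
[0.5022 0.0866 0.2368] [-3.1415e+00 -1.0000e-04  1.9028e+00] [-0.2  0.2 -3.8] 17.85
[(0.81, array([253.1, 200. , 271.3, 251.1]))] [(0.57, array([254.4, 201. , 271.9, 249.5])), (0.56, array([233.5, 191.5, 339.5, 303. ]))] [(0.84, array([272.3, 193.8, 313.6, 213.7]))]
pred hole px [261.2 213.9] tip px [265.4 210.9]
617 [0.5027 0.077  0.1705] [0.4898 0.0473 0.1108] [0.5166 0.1172 0.2353]
```

View pics/c5.png

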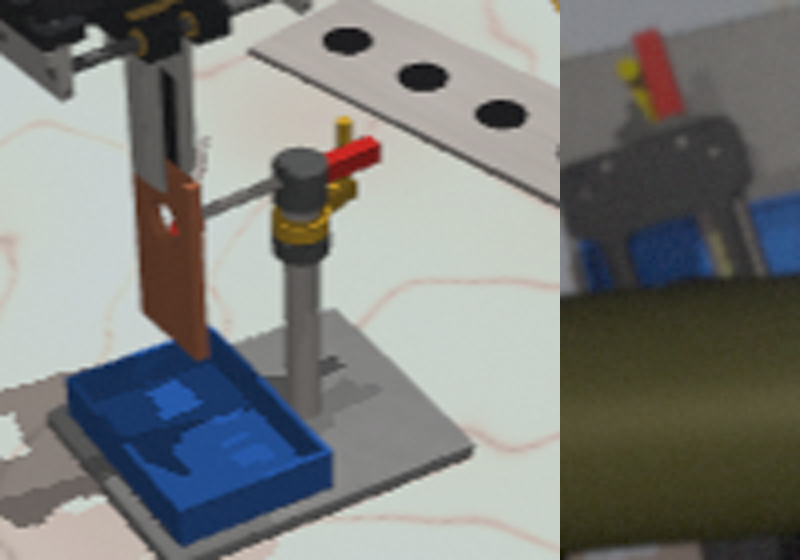

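Emit:
step_arm:
  plan:
    - {"dx": 0,"dy": 0.02,"dz": 0,"rx": 0,"ry": 0,"rz": 0,"claw": 1}
    - {"dx": 0,"dy": 0.02,"dz": 0,"rx": 0,"ry": 0,"rz": 0,"claw": 1}
    - {"dx": 0,"dy": 0.02,"dz": 0,"rx": 0,"ry": 0,"rz": 0,"claw": 1}
    - {"dx": 0,"dy": 0.02,"dz": 0,"rx": 0,"ry": 0,"rz": 0,"claw": 1}

```text
time_s: 18.5
ee_pos: [0.5097, 0.0891, 0.2368]
eef_rot: [3.142, 0.0, 1.903]
force: [0.1, -0.1, -3.3]
grip_width: 0.0076
grip_force: 30.0
```

Emit:
step_arm:
  plan:
    - {"dx": 0,"dy": 0.02,"dz": 0,"rx": 0,"ry": 0,"rz": 0,"claw": 1}
    - {"dx": 0,"dy": 0.02,"dz": 0,"rx": 0,"ry": 0,"rz": 0,"claw": 1}

```text
time_s: 18.7
ee_pos: [0.5135, 0.0905, 0.2368]
eef_rot: [-3.142, -0.0, 1.903]
force: [0.8, 0.4, -2.8]
grip_width: 0.0075
grip_force: 30.0
```

Emit:
step_arm:
  plan:
    - {"dx": 0,"dy": 0.02,"dz": 0,"rx": 0,"ry": 0,"rz": 0,"claw": 1}
    - {"dx": 0,"dy": 0.02,"dz": 0,"rx": 0,"ry": 0,"rz": 0,"claw": 1}

```text
time_s: 18.9
ee_pos: [0.5173, 0.0918, 0.2368]
eef_rot: [-3.142, -0.0, 1.903]
force: [0.0, -0.7, -3.4]
grip_width: 0.0074
grip_force: 30.0
```

Emit:
step_arm:
  plan:
    - {"dx": 0,"dy": 0.02,"dz": 0,"rx": 0,"ry": 0,"rz": 0,"claw": 1}
    - {"dx": 0,"dy": 0.02,"dz": 0,"rx": 0,"ry": 0,"rz": 0,"claw": 1}
    - {"dx": 0,"dy": 0.02,"dz": 0,"rx": 0,"ry": 0,"rz": 0,"claw": 1}

```text
time_s: 19.2
ee_pos: [0.5229, 0.0937, 0.2369]
eef_rot: [3.142, 0.0, 1.903]
force: [-0.7, -0.5, -2.8]
grip_width: 0.0078
grip_force: 30.0
```

Emit:
step_arm:
  plan:
    - {"dx": 0,"dy": 0.03,"dz": 0,"rx": 0,"ry": 0,"rz": 0,"claw": 1}
    - {"dx": 0,"dy": 0.03,"dz": 0,"rx": 0,"ry": 0,"rz": 0,"claw": 1}
    - {"dx": 0,"dy": 0.03,"dz": 0,"rx": 0,"ry": 0,"rz": 0,"claw": 1}
    - {"dx": 0,"dy": 0,"dz": 0,"rx": 0,"ry": 0,"rz": 0,"claw": 1}

```text
time_s: 19.6
ee_pos: [0.5316, 0.0967, 0.2368]
eef_rot: [-3.142, -0.0, 1.903]
force: [-0.3, -0.2, -3.3]
grip_width: 0.0078
grip_force: 30.0
```

```bash
python3 v.py c6
```

```text
[0.5316 0.0967 0.2368] [-3.1416 -0.      1.9029] [-0.3 -0.2 -3.3] 19.6
[(0.68, array([265.1, 195.6, 284.7, 244.2])), (0.63, array([267.2, 194.8, 315.2, 215.4]))] [(0.73, array([263.7, 195.4, 280. , 243.8]))] [(0.73, array([265.8, 196.7, 313.7, 214.5])), (0.45, array([371.5, 255.7, 396.5, 303.8]))]
pred hole px [272.4 209.3] tip px [265.4 210.9]
589 [0.532  0.0868 0.1706] [0.5154 0.0582 0.1108] [0.5455 0.1238 0.2353]
```

View pics/c6.png

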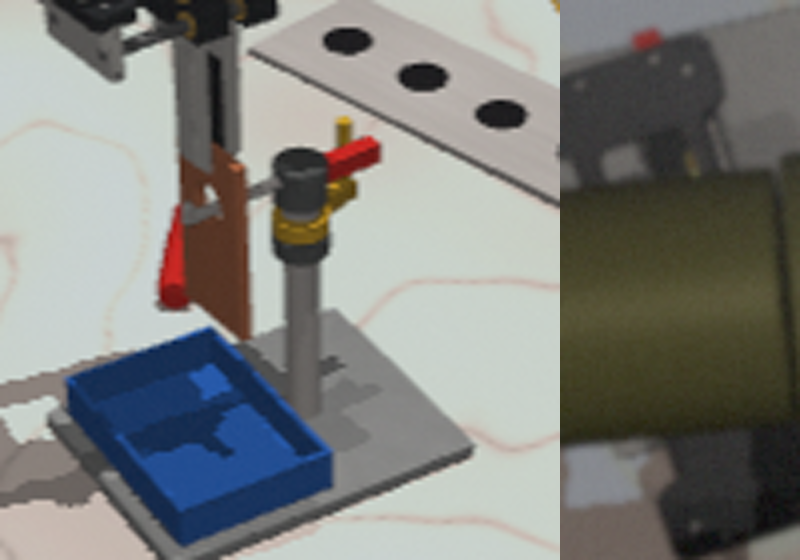

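The hook now passes through the hole: tip in front at crop (190,212), arm in the hole's lower part. I'll ease it down.

Emit:
step_arm:
  plan:
    - {"dx": 0,"dy": 0,"dz": 0.015,"rx": 0,"ry": 0,"rz": 0,"claw": 1}
    - {"dx": 0,"dy": 0,"dz": 0.015,"rx": 0,"ry": 0,"rz": 0,"claw": 1}
    - {"dx": 0,"dy": 0,"dz": 0.015,"rx": 0,"ry": 0,"rz": 0,"claw": 1}
    - {"dx": 0,"dy": 0,"dz": 0.015,"rx": 0,"ry": 0,"rz": 0,"claw": 1}
    - {"dx": 0,"dy": 0,"dz": 0.01,"rx": 0,"ry": 0,"rz": 0,"claw": 1}
    - {"dx": 0,"dy": 0,"dz": 0.01,"rx": 0,"ry": 0,"rz": 0,"claw": 1}
    - {"dx": 0,"dy": 0,"dz": 0.01,"rx": 0,"ry": 0,"rz": 0,"claw": 1}
    - {"dx": 0,"dy": 0,"dz": 0.01,"rx": 0,"ry": 0,"rz": 0,"claw": 1}

```text
time_s: 20.65
ee_pos: [0.5313, 0.0966, 0.2268]
eef_rot: [3.142, 0.0, 1.903]
force: [-0.2, -0.2, -2.9]
grip_width: 0.0074
grip_force: 30.0
```

Emit:
step_arm:
  plan:
    - {"dx": 0,"dy": 0,"dz": 0.006,"rx": 0,"ry": 0,"rz": 0,"claw": 1}
    - {"dx": 0,"dy": 0,"dz": 0.006,"rx": 0,"ry": 0,"rz": 0,"claw": 1}

```text
time_s: 20.85
ee_pos: [0.5313, 0.0966, 0.2256]
eef_rot: [-3.142, -0.0, 1.903]
force: [0.4, -0.2, -2.4]
grip_width: 0.0079
grip_force: 30.0
```

Emit:
step_arm:
  plan:
    - {"dx": 0,"dy": 0,"dz": 0.006,"rx": 0,"ry": 0,"rz": 0,"claw": 1}
    - {"dx": 0,"dy": 0,"dz": 0.006,"rx": 0,"ry": 0,"rz": 0,"claw": 1}

```text
time_s: 21.05
ee_pos: [0.5313, 0.0966, 0.2244]
eef_rot: [3.142, -0.0, 1.903]
force: [-0.2, 0.3, -2.4]
grip_width: 0.0079
grip_force: 30.0
```

Emit:
step_arm:
  plan:
    - {"dx": 0,"dy": 0,"dz": 0.005,"rx": 0,"ry": 0,"rz": 0,"claw": 1}
    - {"dx": 0,"dy": 0,"dz": 0.003,"rx": 0,"ry": 0,"rz": 0,"claw": 1}

```text
time_s: 21.25
ee_pos: [0.5313, 0.0966, 0.2236]
eef_rot: [-3.142, -0.0, 1.903]
force: [-0.2, -0.0, -2.9]
grip_width: 0.0075
grip_force: 30.0
```

Emit:
step_arm:
  plan:
    - {"dx": 0,"dy": 0,"dz": 0.003,"rx": 0,"ry": 0,"rz": 0,"claw": 1}
    - {"dx": 0,"dy": 0,"dz": 0,"rx": 0,"ry": 0,"rz": 0,"claw": 1}

```text
time_s: 21.45
ee_pos: [0.5313, 0.0966, 0.2233]
eef_rot: [-3.142, -0.0, 1.903]
force: [-0.4, -0.4, -3.0]
grip_width: 0.0078
grip_force: 30.0
```

Emit:
step_arm:
  plan:
    - {"dx": 0,"dy": 0,"dz": 0.004,"rx": 0,"ry": 0,"rz": 0,"claw": 1}
    - {"dx": 0,"dy": 0,"dz": 0,"rx": 0,"ry": 0,"rz": 0,"claw": 1}

```text
time_s: 21.65
ee_pos: [0.5313, 0.0966, 0.2232]
eef_rot: [3.141, 0.0, 1.903]
force: [-0.9, 0.5, -1.8]
grip_width: 0.0075
grip_force: 30.0
```

Emit:
step_arm:
  plan:
    - {"dx": 0,"dy": 0,"dz": 0.004,"rx": 0,"ry": 0,"rz": 0,"claw": 1}
    - {"dx": 0,"dy": 0,"dz": 0,"rx": 0,"ry": 0,"rz": 0,"claw": 1}

```text
time_s: 21.85
ee_pos: [0.5314, 0.0966, 0.2229]
eef_rot: [3.141, 0.0, 1.903]
force: [-1.1, 0.1, 2.9]
grip_width: 0.0078
grip_force: 30.0
```

Emit:
step_arm:
  plan:
    - {"dx": 0,"dy": 0,"dz": 0.004,"rx": 0,"ry": 0,"rz": 0,"claw": 1}
    - {"dx": 0,"dy": 0,"dz": 0,"rx": 0,"ry": 0,"rz": 0,"claw": 1}

```text
time_s: 22.05
ee_pos: [0.5314, 0.0966, 0.2228]
eef_rot: [3.141, 0.0, 1.903]
force: [-2.4, -0.3, 5.7]
grip_width: 0.0075
grip_force: 30.0
```

The plate is supported by the hook. I'll relieve the slight extra load and then release.

Emit:
step_arm:
  plan:
    - {"dx": 0,"dy": 0,"dz": -0.006,"rx": 0,"ry": 0,"rz": 0,"claw": 1}
    - {"dx": 0,"dy": 0,"dz": 0,"rx": 0,"ry": 0,"rz": 0,"claw": 1}
  grip_force: 8

```text
time_s: 22.25
ee_pos: [0.5314, 0.0966, 0.2229]
eef_rot: [3.141, 0.0, 1.903]
force: [-0.4, 0.9, 2.8]
grip_width: 0.008
grip_force: 8.0
```

Emit:
step_arm:
  plan:
    - {"dx": 0,"dy": 0,"dz": -0.003,"rx": 0,"ry": 0,"rz": 0,"claw": 1}
    - {"dx": 0,"dy": 0,"dz": 0,"rx": 0,"ry": 0,"rz": 0,"claw": 0.9}
    - {"dx": 0,"dy": 0,"dz": 0,"rx": 0,"ry": 0,"rz": 0,"claw": 0.88}
    - {"dx": 0,"dy": 0,"dz": 0,"rx": 0,"ry": 0,"rz": 0,"claw": 0.85}
    - {"dx": 0,"dy": 0,"dz": 0,"rx": 0,"ry": 0,"rz": 0,"claw": 0.8}
    - {"dx": 0,"dy": 0,"dz": 0,"rx": 0,"ry": 0,"rz": 0,"claw": 0.75}
    - {"dx": 0,"dy": 0,"dz": 0,"rx": 0,"ry": 0,"rz": 0,"claw": 0.7}
    - {"dx": 0,"dy": 0,"dz": 0,"rx": 0,"ry": 0,"rz": 0,"claw": 0.7}

```text
time_s: 23.05
ee_pos: [0.5313, 0.0966, 0.2231]
eef_rot: [3.142, -0.0, 1.903]
force: [-0.9, 1.1, 0.0]
grip_width: 0.0282
grip_force: 0.0
```

Emit:
step_arm:
  plan:
    - {"dx": 0,"dy": 0,"dz": -0.03,"rx": 0,"ry": 0,"rz": 0,"claw": 0.7}
    - {"dx": 0,"dy": 0,"dz": -0.05,"rx": 0,"ry": 0,"rz": 0,"claw": 0.7}
    - {"dx": 0,"dy": 0,"dz": -0.1,"rx": 0,"ry": 0,"rz": 0,"claw": 0.7}
    - {"dx": 0,"dy": 0,"dz": -0.2,"rx": 0,"ry": 0,"rz": 0,"claw": 0.7}
    - {"dx": 0,"dy": 0,"dz": -0.3,"rx": 0,"ry": 0,"rz": 0,"claw": 0.7}
    - {"dx": 0,"dy": 0,"dz": -0.3,"rx": 0,"ry": 0,"rz": 0,"claw": 0.7}

```text
time_s: 23.65
ee_pos: [0.5311, 0.0966, 0.323]
eef_rot: [3.141, 0.0, 1.903]
force: [-1.9, 0.4, -0.1]
grip_width: 0.0281
grip_force: 0.0
```

```bash
python3 v.py c7
```

```text
[0.5311 0.0966 0.323 ] [3.1413e+00 1.0000e-04 1.9029e+00] [-1.9  0.4 -0.1] 23.65
[(0.97, array([265.4, 198. , 281.8, 247.5])), (0.3, array([265.3, 194.3, 319.4, 217.9]))] [(0.76, array([263.1, 195.1, 281. , 249.6]))] [(0.94, array([265.9, 193. , 313.2, 217.4]))]
pred hole px [270.9 177.2] tip px [265.4 210.9]
659 [0.531  0.0879 0.1621] [0.515  0.058  0.0964] [0.5444 0.1247 0.2232]
```

View pics/c7.png

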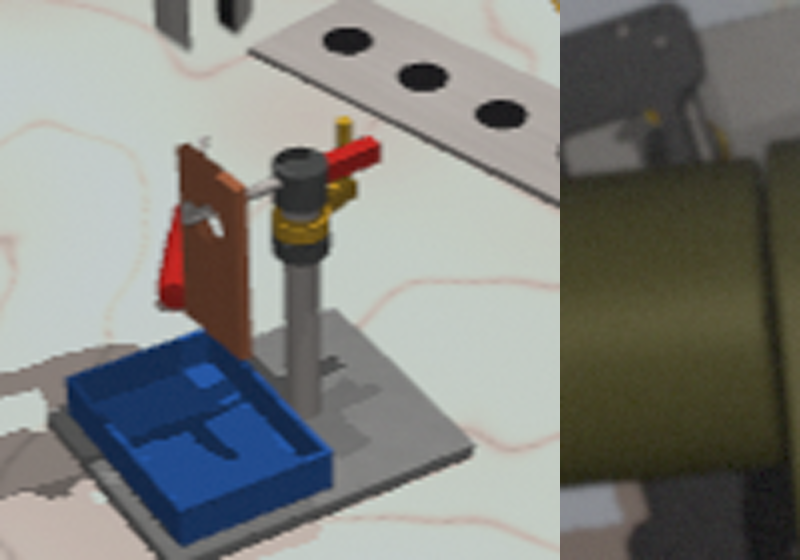

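The plate hangs on the hook, with the arm visible through the top of the hole at (200,215), and the tail is still by the pin. I'll let it settle and check that it is still.

Emit:
step_arm:
  plan:
    - {"dx": 0,"dy": 0,"dz": -0.2,"rx": 0,"ry": 0,"rz": 0,"claw": 0.7}
    - {"dx": 0,"dy": 0,"dz": 0,"rx": 0,"ry": 0,"rz": 0,"claw": 0.7}
    - {"dx": 0,"dy": 0,"dz": 0,"rx": 0,"ry": 0,"rz": 0,"claw": 0.7}
    - {"dx": 0,"dy": 0,"dz": 0,"rx": 0,"ry": 0,"rz": 0,"claw": 0.7}
    - {"dx": 0,"dy": 0,"dz": 0,"rx": 0,"ry": 0,"rz": 0,"claw": 0.7}
    - {"dx": 0,"dy": 0,"dz": 0,"rx": 0,"ry": 0,"rz": 0,"claw": 0.7}
    - {"dx": 0,"dy": 0,"dz": 0,"rx": 0,"ry": 0,"rz": 0,"claw": 0.7}
    - {"dx": 0,"dy": 0,"dz": 0,"rx": 0,"ry": 0,"rz": 0,"claw": 0.7}
    - {"dx": 0,"dy": 0,"dz": 0,"rx": 0,"ry": 0,"rz": 0,"claw": 0.7}
    - {"dx": 0,"dy": 0,"dz": 0,"rx": 0,"ry": 0,"rz": 0,"claw": 0.7}

```text
time_s: 24.9
ee_pos: [0.5313, 0.0966, 0.3411]
eef_rot: [3.142, -0.0, 1.903]
force: [-0.0, 0.4, 0.3]
grip_width: 0.0283
grip_force: 0.0
```

```bash
cat > s.py <<'E'
from h import *
ref=None
for i in range(6):
    p=shot("side"); P=cloud(p); h=cv2.cvtColor(p["img"],cv2.COLOR_RGB2HSV).astype(int)
    red=((h[...,0]<8)|(h[...,0]>172))&(h[...,1]>120)
    n=(np.hypot(P[...,0]-.531,P[...,1]-.0966)<.05)&(P[...,2]>.08)&(P[...,2]<.235)&(h[...,0]<20)&(h[...,1]>70)
    v,u=np.nonzero(n); t=red&(np.hypot(P[...,0]-.62,P[...,1]-.13)<.04)&(P[...,2]>.17); tv,tu=np.nonzero(t)
    print(len(u),u.mean().round(2),v.mean().round(2),u.min(),u.max(),v.min(),v.max(),"tail",len(tu),tu.mean().round(2),tv.mean().round(2))
E
python3 s.py
```

```text
658 273.71 222.84 265 291 196 249 tail 93 307.62 198.9
657 273.69 222.83 265 282 196 249 tail 94 307.56 198.95
658 273.69 222.88 265 282 196 249 tail 94 307.56 198.95
659 273.71 222.8 265 291 196 249 tail 94 307.56 198.95
660 273.74 222.82 265 289 196 249 tail 93 307.52 198.96
661 273.71 222.9 265 282 196 249 tail 94 307.56 198.95
```

Emit:
step_arm:
  plan:
    - {"dx": 0,"dy": 0,"dz": 0,"rx": 0,"ry": 0,"rz": 0,"claw": 0.7}
    - {"dx": 0,"dy": 0,"dz": 0,"rx": 0,"ry": 0,"rz": 0,"claw": 0.7}
    - {"dx": 0,"dy": 0,"dz": 0,"rx": 0,"ry": 0,"rz": 0,"claw": 0.7}
    - {"dx": 0,"dy": 0,"dz": 0,"rx": 0,"ry": 0,"rz": 0,"claw": 0.7}
    - {"dx": 0,"dy": 0,"dz": 0,"rx": 0,"ry": 0,"rz": 0,"claw": 0.7}
    - {"dx": 0,"dy": 0,"dz": 0,"rx": 0,"ry": 0,"rz": 0,"claw": 0.7}
    - {"dx": 0,"dy": 0,"dz": 0,"rx": 0,"ry": 0,"rz": 0,"claw": 0.7}
    - {"dx": 0,"dy": 0,"dz": 0,"rx": 0,"ry": 0,"rz": 0,"claw": 0.7}
    - {"dx": 0,"dy": 0,"dz": 0,"rx": 0,"ry": 0,"rz": 0,"claw": 0.7}
    - {"dx": 0,"dy": 0,"dz": 0,"rx": 0,"ry": 0,"rz": 0,"claw": 0.7}

```text
time_s: 26.2
ee_pos: [0.5313, 0.0966, 0.341]
eef_rot: [-3.142, -0.0, 1.903]
force: [0.1, -0.5, -1.0]
grip_width: 0.0282
grip_force: 0.0
```

```bash
python3 s.py
```

```text
664 273.71 222.71 265 291 196 249 tail 94 307.56 198.95
664 273.75 222.82 265 291 196 249 tail 93 307.6 198.89
661 273.7 222.81 265 282 196 249 tail 93 307.62 198.92
662 273.7 222.86 265 282 196 249 tail 94 307.56 198.95
658 273.67 222.75 265 282 196 249 tail 94 307.56 198.95
661 273.72 222.84 265 282 196 249 tail 94 307.56 198.95
```

```bash
python3 -c "
from station import hand_in
print(hand_in())"
```

```text
the job is handed in; nothing more can be done
None
```

The swivel hook is turned against its yellow stop (about 7–10 N on the pin, held for about 0.5 s) and the copper plate hangs still on it over the tray; the job was handed in at about 26.5 s of the 69 s allowed, with no verdict returned.

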